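Sound-check the retuned tongues of a wooden drum

TASK

The long tongues of the wooden tongue drum have just been retuned, so let us hear them from the lowest note up: with the fingertips, lightly tap the longest one near its free end, then the next longest, then the shortest of the three long ones, lifting off after each so that it rings. The long tongue is the longer of the two that meet in each H-shaped cut; keep off the short one facing it. Leave the mallets and the other goods where they are.

Things in the scene. Friction and masses are not known exactly. Their poses are not given: they have to be found in the camera images.
- drum: wooden tongue drum: box 320 long (its y), 230 wide (its x), 105 high, heavy, does not shift; origin at the centre of its underside on the table. Three H-shaped cuts lie side by side across its flat top, 68 apart, in changing order. Each frees a long and a short tongue, rooted at its two ends, the free ends facing across a slot 8 wide. Slots beside the tongues are 6 wide, ribs between cuts 10
- low: the longest long tongue (lowest note of the three long ones): a flat wooden strip 175 long, 46 wide, 10 thick, top flush with the drum's top. Origin at its root, 5 below the top surface; x points along it to the free end. Springy: the free end gives about 1 per 2.5 N pressed there and springs back; a tap of 2 to 12 N within 40 of the free end rings
- low_tip (a point): middle of the upper edge of the free end of the longest long tongue, on its top surface, 105 above the table; x points outward from the root, so a good place to tap is 25 back along -x
- mid: the middle long tongue (middle note of the three long ones): a flat wooden strip 155 long, 46 wide, 10 thick, top flush with the drum's top. Origin at its root, 5 below the top surface; x points along it to the free end. Springy: the free end gives about 1 per 2.5 N pressed there and springs back; a tap of 2 to 12 N within 40 of the free end rings
- mid_tip (a point): middle of the upper edge of the free end of the middle long tongue, on its top surface, 105 above the table; x points outward from the root, so a good place to tap is 25 back along -x
- high: the shortest long tongue (highest note of the three long ones): a flat wooden strip 135 long, 46 wide, 10 thick, top flush with the drum's top. Origin at its root, 5 below the top surface; x points along it to the free end. Springy: the free end gives about 1 per 2.5 N pressed there and springs back; a tap of 2 to 12 N within 40 of the free end rings
- high_tip (a point): middle of the upper edge of the free end of the shortest long tongue, on its top surface, 105 above the table; x points outward from the root, so a good place to tap is 25 back along -x
- short_low: the short tongue that faces the longest long one in the same cut, 55 long, 46 wide; origin at its root, 5 below the top surface, x to its free end. Not to be touched
- short_mid: the short tongue that faces the middle long one in the same cut, 75 long, 46 wide; origin at its root, 5 below the top surface, x to its free end. Not to be touched
- short_high: the short tongue that faces the shortest long one in the same cut, 95 long, 46 wide; origin at its root, 5 below the top surface, x to its free end. Not to be touched
- mallet_a: one of two drum mallets lying flat on the table along the drum's robot-side long edge: pale stick 230 long with a grip 24 thick and a black rubber head 28 thick; origin at mid-length on the table, x along the stick towards the head. Not used, stays where it lies
- mallet_b: the other mallet, the same, lying along the drum's far long edge
- owl: small turned wooden owl, 34 across, 55 tall, standing on the drum's end border (41 wide, flush with the tongues); origin under its base. Stays where it stands
- mushroom: turned wooden mushroom with a spotted cap, 94 across, 108 tall, standing on the table to the left of the drum; origin under its base. Stays
- bear: wooden bear figure, about 62 across, 105 tall, on the table to the right of the drum; origin under its base. Stays
- bowl: wooden bowl, 150 across the rim, 55 high, on the table at the left; origin under its base. Stays
- coasters: stand 60 x 112 with five round coasters on edge, 103 high, on the table at the right; origin under its base. Stays
Things that resemble listed ones, but are neither listed nor needed, are in the scene too. What is shaped like the mallet_a but orange is not meant. Leave any red look-alike of the coasters alone.

How it is judged:
On the way, in this order (a step that is already met when the one before it is completed fails the run):
1. the longest long tongue is tapped with the fingers: its free end dips, and no other tongue is touched (contact force between the fingers and low above 0.3 N and z of low_tip in the frame of drum below 0.1045 m and contact force between the fingers and mid below 0.1 N and contact force between the fingers and high below 0.1 N and contact force between the fingers and short_low below 0.1 N and contact force between the fingers and short_mid below 0.1 N and contact force between the fingers and short_high below 0.1 N), for 0.02 s.
2. the fingers are off it, so it rings (contact force between the fingers and low below 0.02 N), for 0.1 s.
3. the middle long tongue is tapped in the same way (contact force between the fingers and mid above 0.3 N and z of mid_tip in the frame of drum below 0.1045 m and contact force between the fingers and low below 0.1 N and contact force between the fingers and high below 0.1 N and contact force between the fingers and short_low below 0.1 N and contact force between the fingers and short_mid below 0.1 N and contact force between the fingers and short_high below 0.1 N), for 0.02 s.
4. the fingers are off it (contact force between the fingers and mid below 0.02 N), for 0.1 s.
5. the shortest long tongue is tapped in the same way (contact force between the fingers and high above 0.3 N and z of high_tip in the frame of drum below 0.1045 m and contact force between the fingers and low below 0.1 N and contact force between the fingers and mid below 0.1 N and contact force between the fingers and short_low below 0.1 N and contact force between the fingers and short_mid below 0.1 N and contact force between the fingers and short_high below 0.1 N), for 0.02 s.
6. the fingers are off it (contact force between the fingers and high below 0.02 N), for 0.1 s.
At the end, for the whole second after the job is handed in: All three long tongues have been tapped in order (free end pressed down 0.5 mm or more) and stand level again within 1 mm; mallets, owl and other goods are within 25 mm of where they were, and at rest (z of low_tip in the frame of drum between 0.104 and 0.106 m and z of mid_tip in the frame of drum between 0.104 and 0.106 m and z of high_tip in the frame of drum between 0.104 and 0.106 m and distance of each of mallet_a, mallet_b, owl, mushroom, bear, bowl, coasters from where it was at the start of the episode below 0.025 m and linear speed of each of mallet_a, mallet_b, owl, mushroom, bear, bowl, coasters below 0.02 m/s); the robot touches nothing.
It fails at once if a tongue is struck or pressed hard (over 20 N) (contact force between anything else and low above 20 N or contact force between anything else and mid above 20 N or contact force between anything else and high above 20 N or contact force between anything else and short_low above 20 N or contact force between anything else and short_mid above 20 N or contact force between anything else and short_high above 20 N).
It fails at once if a short tongue is touched (over 0.5 N) (contact force between anything else and short_low above 0.5 N or contact force between anything else and short_mid above 0.5 N or contact force between anything else and short_high above 0.5 N).
It fails at once if a long tongue is pried up by more than 3 mm (z of any of low_tip, mid_tip, high_tip in the frame of drum above 0.108 m).
It fails at once if the drum's box is hit or pressed hard (over 20 N) (contact force between any of the fingers, the arm and drum above 20 N).
It fails at once if a mallet, the owl or another of the goods is picked up, knocked or shifted by more than 25 mm (distance of any of mallet_a, mallet_b, owl, mushroom, bear, bowl, coasters from where it was at the start of the episode above 0.025 m).
It also fails if it takes over 35 s, if anything falls off the work surface, if the arm or the gripper's body presses on something with over 40 N, if the wrist force passes 120 N, or if a joint passes its speed limit or range.

ROBOT

A 6-joint arm with a two-finger parallel gripper is mounted at the origin on the work surface. World frame = base frame: x ahead of the robot, y to its left, z up, the work surface at z = 0. Lengths are in m, angles in rad, forces in N, time in s.
With the tool pointing down it reaches from about 0.35 to 0.8 m from the base axis. Payload 7.3 kg.
Tool frame: the origin (TCP) lies midway between the tips of the shut fingers; the grasp point (between the pads) lies arm.grip_depth behind it (arm.grip_depth is the distance from the TCP to the grasp point, in m); z points along the fingers, y is the line along which they close (so a half turn about z gives the same grasp; the last joint's range is limited). The gripper opens to 85 mm and grips with 20 to 120 N. Pads are 22 mm wide; open, the fingers measure 114 mm over their backs; the gripper's body (76 mm by 85 mm) begins 54 mm behind the grasp point. The pads swing forward as they close: fully open they stand 13 mm farther back than shut.
Start: joints at [1.038, 0.342, 1.524, -0, 1.275, -0.146], TCP at [0.198, 0.486, 0.231] pointing down, gripper open.
Joint ranges: [-2.53, 2.53], [-0.77, 2.02], [0.04, 2.7], [-1, 4.14], [0.28, 2.66], [-3.11, 3.11]. Speed limits (rad/s): [2.57, 2.57, 3.14, 3.14, 3.14, 3.14].

INTERFACE

Orientations are given as a unit quaternion [x, y, z, w].
In Python, from cell import arm gives the robot as it stands.
- The arm moves only by the tool step_arm, never from a script. Its argument "targets" is a list of rows, each a list of 7 numbers: the turn, a rotation vector about the tool's x, y, z in degrees, then the shift along the tool's x, y, z in cm, then the opening, from 0 (shut) to 1 (fully open). A call has exactly 10 rows; each row is the pose to reach, as a shift and turn from the pose commanded when the call began, along the tool's axes at that moment; what a row does not reach only later rows make up. A row lasts 1/12 s, in which the tool goes at most 41.7 mm and 7.16 degrees, less where a joint would pass 70% of its speed; a pose out of reach is approached as far as the arm can. A call with a gripper value outside its range is refused whole. The fingers move at their own pace and stop on an object; "squeeze" is the grip in N (left out, the last holds). Time passes only in rows, so rows that repeat a pose let the fingers close, or fill a call up. It gives the time, the measured TCP pose, the force, the opening and the grip force at its end, in the units of the state.
- arm.read_state(): the state, without advancing time (a new reading comes with each control period).
- arm.get_image(name): name is "scene" or "top" or "wrist"; returns a dict with "image" (400x640x3 uint8, red, green, blue), "depth" (400x640 float32, m along the optical axis (not along the pixel's ray), 0 where there is no reading), "fx", "fy", "cx", "cy" (pixels), "extrinsics" (4x4, takes a point from world to camera coordinates); the wrist camera has in their place "T_tool_cam" (4x4, takes a point from camera to tool coordinates, whose origin is the TCP and whose axes are the flange's). Camera axes: x right, y up, looking along -z (the intrinsics and any distortion apply to the point x, -y, -z); pixel columns grow to the right and rows downward; lengths in m; the calibration is good to about 2 mm. The wrist camera is an equidistant fisheye: a pixel r from the principal point sees the ray r / f radians off the axis. A picture is of the moment at which its call begins: read the wrist's pose just before it.
- arm.hand_in(): hands the job in; it is judged then, once.
Trained networks look in the newest picture that a camera, given by its name, has taken for a name from the list of things; names that differ only in an ending like _2 or _b are one class to them, and where a whole thing is asked for, a point or a joint stands for the part that bears it (a point fixed in the world has none). Each returns a list of dicts, best first, with "score" (0 to 1); they miss things now and then, are a little off and sometimes report something else, mostly with a low value. They report only what shows in the picture. A call takes as long as a camera call. They do not tell look-alikes from the thing itself.
- arm.find_in(camera, label): "extent" ([left, top, right, bottom] in pixels, round what is visible of it).
- arm.tip_of(camera, label): "pixel" ([row, column] in pixels: a listed point, or the origin of a listed thing).
The state is a dict: "time_s": time; "joints": joint angles; "qd": joint speeds; "joint_torque": joint torques, N m; "eef_pos": TCP position; "tcp_rot": TCP orientation; "wrist_force": force on the tool from outside, world axes, zero at the start; "wrist_torque": the same for the moment, N m; "width": finger opening in m; "grip_force": force on a finger pad.
Only numpy, scipy, OpenCV 4.12 (cv2) and the standard library are available. Lean on these libraries where they do the work, as an engineer would, in place of code of your own. Each camera call takes 0.05 s, during which the arm holds its last target. There are 200 camera calls.

## Working session

There is one attempt and no reset: what is moved stays moved. The work goes in short steps, Python scripts to look and compute and a tool call to move; the robot and the scene stay as the last step left them, time stands still between calls to the robot, and variables do not carry over. Pictures are saved under pics/ and viewed, at most 10 in all, crops included, and the job is handed in when it is done.

Besides the shell and the picture viewer there is one more tool, called as name(argument=value, ...), one argument or row to a line, values as JSON. step_arm: Moves the arm, as the interface text tells. Its arguments: {"type":"object","properties":{"targets":{"type":"array"},"squeeze":{"type":"number"}},"required":["targets"]}

```bash
mkdir -p pics; python3 - <<'E'
from cell import arm
import cv2
for c in ["top","scene"]:
    d=arm.get_image(c); cv2.imwrite(f"pics/{c}0.png",d["image"][:,:,::-1])
    for l in ["low_tip","mid_tip","high_tip","drum","owl","low","mid","high"]:
        print(c,l,[( [int(v) for v in r["pixel"]],round(r["score"],2)) for r in arm.tip_of(c,l)][:3])
print(arm.read_state())
E
```

```text
top low_tip [([197, 324], 0.74), ([171, 334], 0.36)]
top mid_tip [([146, 344], 0.67), ([170, 334], 0.43)]
top high_tip [([173, 335], 0.96)]
top drum [([178, 336], 0.72), ([188, 207], 0.5)]
top owl [([202, 306], 0.55), ([158, 287], 0.48)]
top low [([183, 388], 0.76), ([190, 204], 0.4)]
top mid [([157, 293], 0.98)]
top high [([158, 375], 0.56), ([198, 326], 0.37), ([176, 336], 0.3)]
scene low_tip [([188, 308], 0.82), ([218, 373], 0.37)]
scene mid_tip [([249, 303], 0.77), ([244, 253], 0.51), ([190, 456], 0.18)]
scene high_tip [([214, 307], 0.78), ([268, 269], 0.21)]
scene drum [([246, 307], 0.93), ([251, 147], 0.41)]
scene owl [([214, 374], 0.75), ([231, 443], 0.57), ([179, 333], 0.53)]
scene low [([223, 241], 0.83)]
scene mid [([217, 364], 0.67), ([195, 456], 0.67)]
scene high [([245, 254], 0.56), ([303, 331], 0.39), ([251, 304], 0.26)]
{'time_s': 0.9, 'joints': array([ 1.03801351e+00,  3.42006919e-01,  1.52410340e+00,  2.10318648e-06,
        1.27539250e+00, -1.46007918e-01]), 'qd': array([-0.00062869, -0.00030151, -0.00248916, -0.00064572,  0.0008336 ,
        0.0007605 ]), 'joint_torque': array([ 1.67240742e-03, -4.33559167e+01, -2.46270508e+01,  1.11522920e-04,
        1.62521706e-04,  6.70660540e-06]), 'eef_pos': array([0.19802446, 0.48624244, 0.23131673]), 'tcp_rot': array([1.92184593e-01, 9.81358793e-01, 4.26928299e-05, 1.40060729e-05]), 'wrist_force': array([-0.49391347,  0.78567303,  0.00491095]), 'wrist_torque': array([0.05423051, 0.00907001, 0.02053075]), 'grip_force': 0.0, 'width': 0.08531520798216861}
```

View pics/top0.png

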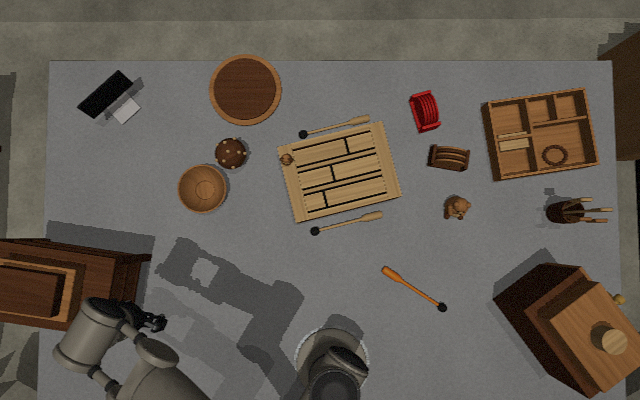

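View pics/scene0.png

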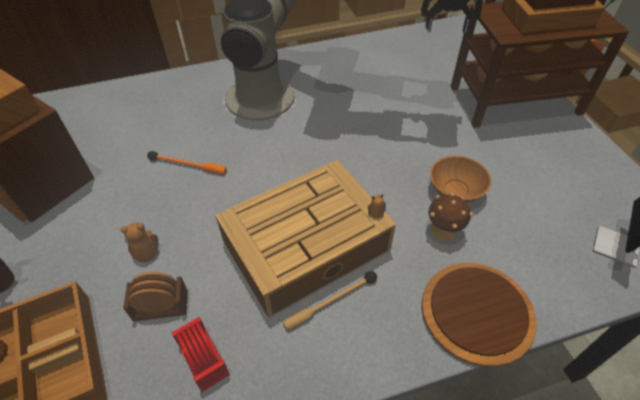

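The pictures show the drum in the top view with corners near (278,152), (383,123), (400,196) and (298,221). The cross slots sit near (347,146), (335,172) and (331,198), and the owl near (287,159) on the left border. I'll rectify the plane z=0.105 into a metric crop.

```bash
cat > h.py <<'E'
from cell import arm
import numpy as np, cv2
def proj(d,P):
    P=np.atleast_2d(P).astype(float); E=d["extrinsics"]
    c=P@E[:3,:3].T+E[:3,3]; z=-c[:,2]
    return np.c_[d["cx"]+d["fx"]*c[:,0]/z, d["cy"]-d["fy"]*c[:,1]/z], z
def unproj(d,uv,z):   # pixel (u,v) onto plane z
    E=d["extrinsics"]; r=np.array([(uv[0]-d["cx"])/d["fx"],-(uv[1]-d["cy"])/d["fy"],-1])
    o=-E[:3,:3].T@E[:3,3]; w=E[:3,:3].T@r
    return o+w*(z-o[2])/w[2]
def rect(d,z,x0,x1,y0,y1,s=0.00075):  # up = +x, left = +y
    C=np.array([[x1,y1,z],[x1,y0,z],[x0,y0,z],[x0,y1,z]]); W=int((y1-y0)/s);H=int((x1-x0)/s)
    src=proj(d,C)[0].astype(np.float32); dst=np.float32([[0,0],[W,0],[W,H],[0,H]])
    return cv2.warpPerspective(d["image"],cv2.getPerspectiveTransform(src,dst),(W,H),flags=cv2.INTER_CUBIC)[:,:,::-1]
E
python3 - <<'E'
from h import *
d=arm.get_image("top")
for uv in [(278,152),(383,123),(400,196),(298,221),(347,146),(335,172),(331,198)]: print(uv,unproj(d,uv,.105).round(3))
c=unproj(d,(339,172),.105); print(c)
a=(c[0]-.2,c[0]+.2,c[1]-.23,c[1]+.23); print(a)
I=rect(d,.105,*a); e=arm.get_image("scene"); J=rect(e,.105,*a)
print(I.shape)
cv2.imwrite("pics/r1.png",I); cv2.imwrite("pics/r2.png",J)
dep=d["depth"]; print(dep[172,339], proj(d,c)[1])
E
```

```text
(278, 152) [0.634 0.155 0.105]
(383, 123) [ 0.72  -0.153  0.105]
(400, 196) [ 0.505 -0.201  0.105]
(298, 221) [0.432 0.096 0.105]
(347, 146) [ 0.652 -0.047  0.105]
(335, 172) [ 0.575 -0.012  0.105]
(331, 198) [ 0.499 -0.     0.105]
[ 0.57507941 -0.0235081   0.105     ]
(np.float64(0.3750794133055108), np.float64(0.7750794133055108), np.float64(-0.25350809888317327), np.float64(0.20649190111682675))
(533, 613, 3)
1.4142978 [1.41577418]
```

View pics/r1.png

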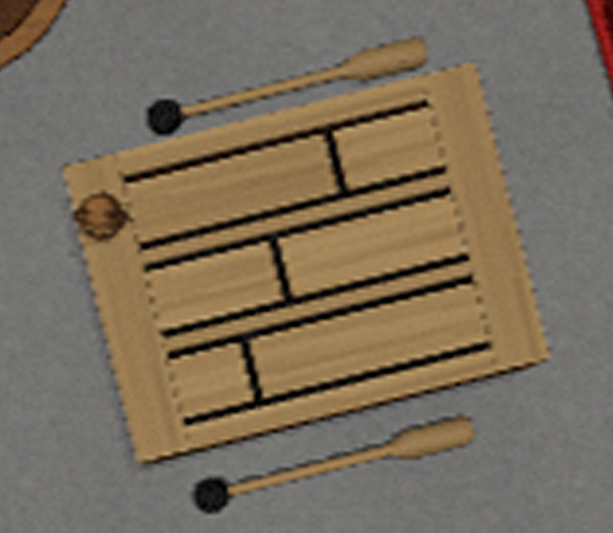

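View pics/r2.png

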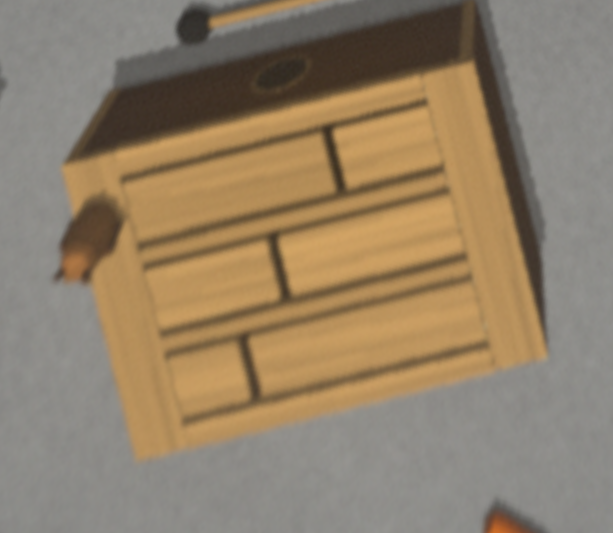

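Both rectified views agree, with the cross slots at crop pixels (251,370), (281,268) and (336,160). The candidates in the three cuts are:
- **Near cut:** the right tongue measures about 173 mm, so it is low, rooted on the right.
- **Middle cut:** the right tongue measures about 138 mm, so it is high, rooted on the right.
- **Far cut:** the left tongue measures about 158 mm, so it is mid, rooted on the left.

The owl stands on the left border near crop pixel (100,215). Next I compute the targets.

```bash
cat >> h.py <<'E'
from scipy.spatial.transform import Rotation as R
C=np.array([.5782,-.0238]); A=np.radians(14.0)
def dw(x,y,z): return np.array([C[0]+x*np.cos(A)-y*np.sin(A), C[1]+x*np.sin(A)+y*np.cos(A), z])
T={"low":(-.068,.031),"mid":(.068,-.011),"high":(0,-.009)}
def go(p):
    s=arm.read_state(); r=R.from_quat(s["tcp_rot"]); m=r.as_matrix()
    want=np.c_[-dw(1,0,0)+dw(0,0,0),dw(0,1,0)-dw(0,0,0),[0,0,-1]]
    print("turn",np.degrees(R.from_matrix(m.T@want).as_rotvec()).round(2),"shift cm",(m.T@(p-s["eef_pos"])*100).round(2))
    print("pos",s["eef_pos"].round(4),"F",s["wrist_force"].round(2),"w",round(s["width"],4),"t",s["time_s"])
E
python3 - <<'E'
from h import *
d=arm.get_image("top"); print(arm.grip_depth)
I=d["image"][:,:,::-1].copy()
I=cv2.resize(I[110:240,265:415],None,fx=4,fy=4,interpolation=cv2.INTER_CUBIC)
for n,(x,y) in T.items():
    q=[(proj(d,dw(x+a,y+b,.105))[0][0]-[265,110]+.5)*4 for a,b in [(-.011,-.0145),(.011,-.0145),(.011,.0145),(-.011,.0145)]]
    cv2.polylines(I,[np.int32(q)],True,(0,0,255),1); print(n,dw(x,y,.105).round(4))
cv2.imwrite("pics/t.png",I)
go(dw(*T["low"],.15))
E
```

```text
0.0187
low [ 0.5047 -0.0102  0.105 ]
mid [ 0.6468 -0.018   0.105 ]
high [ 0.5804 -0.0325  0.105 ]
turn [ 1.000e-02  0.000e+00 -3.616e+01] shift cm [-47.13 -34.4    8.13]
pos [0.198  0.4862 0.2313] F [-0.01 -0.15  0.14] w 0.0852 t 1.05
```

View pics/t.png

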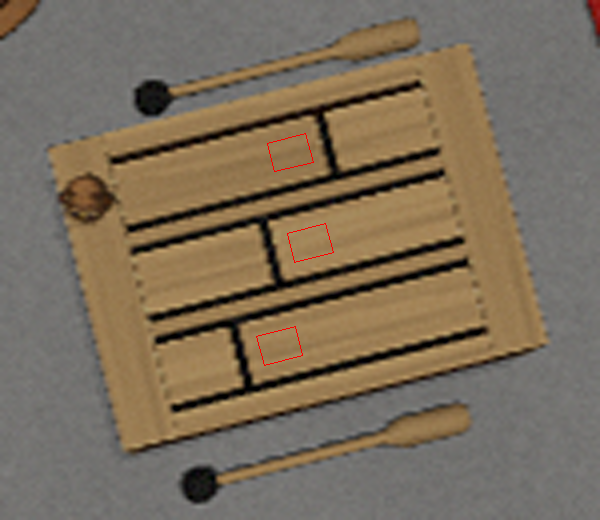

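The crop confirms it: the red fingertip footprints sit on the longer tongue of each cut, near crop pixels (279,345) for low, (290,152) for mid and (310,243) for high, all clear of the slots. Moving above low.

step_arm(
  targets=[
    [0,0,-4,-3,-2.2,0,0],
    [0,0,-8,-6,-4.4,0,0],
    [0,0,-12,-9,-6.6,0,0],
    [0,0,-16,-12,-8.8,0,0],
    [0,0,-20,-15,-11,0,0],
    [0,0,-24,-18,-13.1,0,0],
    [0,0,-28,-21,-15.3,0,0],
    [0,0,-32,-24,-17.5,0,0],
    [0,0,-36,-27,-19.7,0,0],
    [0,0,-36.15,-30,-21.9,0,0],
  ],
  squeeze=20,
)

```text
time_s: 1.88
eef_pos: [0.3939, 0.1686, 0.2316]
tcp_rot: [-0.124, 0.992, 0.0, 0.0]
wrist_force: [0.4, 0.7, 0.6]
width: -0.0001
grip_force: 0.0
```

```bash
python3 -c "
from h import *
go(dw(*T['low'],.15))"
```

```text
turn [0.   0.05 0.2 ] shift cm [ -6.35 -20.05   8.16]
pos [0.3939 0.1686 0.2316] F [0.41 0.69 0.64] w -0.0001 t 1.8833
```

step_arm(
  targets=[
    [0,0,0,-1,-3,0.5,0],
    [0,0,0,-2,-6,1,0],
    [0,0,0,-3,-9,2,0],
    [0,0,0,-4,-12,3,0],
    [0,0,0,-5,-15,4.5,0],
    [0,0,0,-6,-18,6,0],
    [0,0,0,-6.35,-20,8,0],
    [0,0,0,-6.35,-20,8,0],
    [0,0,0,-6.35,-20,8,0],
    [0,0,0,-6.35,-20,8,0],
  ],
)

```text
time_s: 2.72
eef_pos: [0.5031, -0.008, 0.1517]
tcp_rot: [-0.122, 0.993, 0.0, 0.0]
wrist_force: [0.5, 1.0, -0.1]
width: -0.0
grip_force: 0.0
```

```bash
python3 -c "
from h import *
go(dw(*T['low'],.109))"
```

```text
turn [ 0.02  0.01 -0.02] shift cm [-0.11 -0.25  4.27]
pos [ 0.5031 -0.008   0.1517] F [ 0.48  1.03 -0.1 ] w -0.0 t 2.7167
```

step_arm(
  targets=[
    [0,0,0,-0.1,-0.25,0.8,0],
    [0,0,0,-0.1,-0.25,1.6,0],
    [0,0,0,-0.1,-0.25,2.4,0],
    [0,0,0,-0.1,-0.25,3.2,0],
    [0,0,0,-0.1,-0.25,3.7,0],
    [0,0,0,-0.1,-0.25,4.0,0],
    [0,0,0,-0.1,-0.25,4.1,0],
    [0,0,0,-0.1,-0.25,4.1,0],
    [0,0,0,-0.1,-0.25,4.1,0],
    [0,0,0,-0.1,-0.25,4.1,0],
  ],
)

```text
time_s: 3.55
eef_pos: [0.505, -0.0107, 0.1106]
tcp_rot: [-0.122, 0.993, -0.0, 0.0]
wrist_force: [-0.7, -0.4, 0.8]
width: -0.0005
grip_force: 0.0
```

```bash
python3 -c "
from h import *
go(dw(*T['low'],.103))"
```

```text
turn [-0.01  0.04 -0.01] shift cm [0.02 0.06 0.76]
pos [ 0.505  -0.0107  0.1106] F [-0.7  -0.45  0.81] w -0.0005 t 3.55
```

step_arm(
  targets=[
    [0,0,0,0,0,0.15,0],
    [0,0,0,0,0,0.3,0],
    [0,0,0,0,0,0.4,0],
    [0,0,0,0,0,0.5,0],
    [0,0,0,0,0,0.6,0],
    [0,0,0,0,0,0.65,0],
    [0,0,0,0,0,0.7,0],
    [0,0,0,0,0,0.75,0],
    [0,0,0,0,0,0.75,0],
    [0,0,0,0,0,0.75,0],
  ],
)

```text
time_s: 4.38
eef_pos: [0.5048, -0.0106, 0.1033]
tcp_rot: [-0.122, 0.993, -0.0, 0.0]
wrist_force: [-1.6, 1.0, 5.5]
width: -0.0001
grip_force: 3.1
```

5.5 N with the tongue pressed about 1.7 mm, so low was tapped. Now I lift off straight up and go over to mid.

step_arm(
  targets=[
    [0,0,0,0,0,-1,0],
    [0,0,0,0,0,-2.5,0],
    [0,0,0,0,0,-4.5,0],
    [0,0,0,-1.5,-0.5,-4.5,0],
    [0,0,0,-4,-1.2,-4.5,0],
    [0,0,0,-7,-2.1,-4.5,0],
    [0,0,0,-10,-3,-4.5,0],
    [0,0,0,-12.5,-3.8,-4.5,0],
    [0,0,0,-13.6,-4.2,-4.5,0],
    [0,0,0,-13.6,-4.2,-4.5,0],
  ],
)

```text
time_s: 5.22
eef_pos: [0.6489, -0.0189, 0.1475]
tcp_rot: [-0.122, 0.993, -0.0, 0.001]
wrist_force: [-1.3, 0.3, -0.0]
width: -0.0001
grip_force: 0.0
```

```bash
python3 -c "
from h import *
go(dw(*T['mid'],.11))"
```

```text
turn [-0.02  0.06 -0.02] shift cm [0.19 0.13 3.75]
pos [ 0.6489 -0.0189  0.1475] F [-1.33  0.25 -0.02] w -0.0001 t 5.2167
```

step_arm(
  targets=[
    [0,0,0,0,0,0.8,0],
    [0,0,0,0,0,1.6,0],
    [0,0,0,0,0,2.4,0],
    [0,0,0,0,0,3.0,0],
    [0,0,0,0,0,3.5,0],
    [0,0,0,0,0,3.7,0],
    [0,0,0,0,0,3.75,0],
    [0,0,0,0,0,3.75,0],
    [0,0,0,0,0,3.75,0],
    [0,0,0,0,0,3.75,0],
  ],
)

```text
time_s: 6.05
eef_pos: [0.6472, -0.0186, 0.1108]
tcp_rot: [-0.122, 0.993, -0.0, 0.0]
wrist_force: [0.4, 0.3, -0.2]
width: 0.0001
grip_force: 0.0
```

```bash
python3 -c "
from h import *
go(dw(*T['mid'],.103))"
```

```text
turn [-0.02  0.05 -0.01] shift cm [0.02 0.06 0.78]
pos [ 0.6472 -0.0186  0.1108] F [ 0.36  0.28 -0.2 ] w 0.0001 t 6.05
```

step_arm(
  targets=[
    [0,0,0,0,0,0.15,0],
    [0,0,0,0,0,0.3,0],
    [0,0,0,0,0,0.4,0],
    [0,0,0,0,0,0.5,0],
    [0,0,0,0,0,0.6,0],
    [0,0,0,0,0,0.65,0],
    [0,0,0,0,0,0.7,0],
    [0,0,0,0,0,0.75,0],
    [0,0,0,0,0,0.75,0],
    [0,0,0,0,0,0.75,0],
  ],
)

```text
time_s: 6.88
eef_pos: [0.647, -0.0185, 0.1035]
tcp_rot: [-0.122, 0.993, -0.0, 0.0]
wrist_force: [-2.8, -0.3, 6.3]
width: 0.0003
grip_force: 2.8
```

Mid was tapped at 6.3 N. Lift off and go over to high.

step_arm(
  targets=[
    [0,0,0,0,0,-1,0],
    [0,0,0,0,0,-2.5,0],
    [0,0,0,0,0,-3.5,0],
    [0,0,0,1,0,-3.5,0],
    [0,0,0,3,0.1,-3.5,0],
    [0,0,0,5,0.2,-3.5,0],
    [0,0,0,6.8,0.2,-3.5,0],
    [0,0,0,6.8,0.2,-3.2,0],
    [0,0,0,6.8,0.2,-2.5,0],
    [0,0,0,6.8,0.2,-2.0,0],
  ],
)

```text
time_s: 7.72
eef_pos: [0.5813, -0.033, 0.1226]
tcp_rot: [-0.122, 0.993, -0.0, 0.001]
wrist_force: [-0.4, 0.1, 0.5]
width: 0.0001
grip_force: 0.0
```

```bash
python3 -c "
from h import *
go(dw(*T['high'],.11))"
```

```text
turn [-0.02  0.08 -0.02] shift cm [0.08 0.07 1.26]
pos [ 0.5813 -0.033   0.1226] F [-0.39  0.11  0.52] w 0.0001 t 7.7167
```

step_arm(
  targets=[
    [0,0,0,0,0,0.6,0],
    [0,0,0,0,0,1.1,0],
    [0,0,0,0,0,1.4,0],
    [0,0,0,0,0,1.55,0],
    [0,0,0,0,0,1.7,0],
    [0,0,0,0,0,1.8,0],
    [0,0,0,0,0,1.9,0],
    [0,0,0,0,0,1.98,0],
    [0,0,0,0,0,1.98,0],
    [0,0,0,0,0,1.98,0],
  ],
)

```text
time_s: 8.55
eef_pos: [0.5807, -0.0329, 0.1038]
tcp_rot: [-0.122, 0.993, -0.0, 0.001]
wrist_force: [-1.7, 0.4, 4.7]
width: 0.0003
grip_force: 2.5
```

High was tapped at 4.7 N with about 1.2 mm of press. Lift off clear.

step_arm(
  targets=[
    [0,0,0,0,0,-1,0],
    [0,0,0,0,0,-3,0],
    [0,0,0,0,0,-6,0],
    [0,0,0,0,0,-9,0],
    [0,0,0,0,0,-11,0],
    [0,0,0,0,0,-12,0],
    [0,0,0,0,0,-12,0],
    [0,0,0,0,0,-12,0],
    [0,0,0,0,0,-12,0],
    [0,0,0,0,0,-12,0],
  ],
)

```text
time_s: 9.38
eef_pos: [0.5797, -0.0329, 0.2212]
tcp_rot: [-0.122, 0.993, 0.001, -0.002]
wrist_force: [-0.2, 0.4, -0.1]
width: 0.0001
grip_force: 0.0
```

```bash
python3 -c "
from h import *
go(dw(*T['high'],.11)); print(arm.hand_in())"
```

```text
turn [ 0.08 -0.17 -0.01] shift cm [-0.11  0.   11.12]
pos [ 0.5797 -0.0329  0.2212] F [-0.18  0.38 -0.14] w 0.0001 t 9.3833
the job is handed in; nothing more can be done
None
```

I tapped the three long tongues from the lowest note up (low 5.5 N, mid 6.3 N, high 4.7 N, as read at the wrist), lifted off after each, and handed the job in at about 9.4 s; no verdict came back.

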